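Push the cruet caps home and hold the carrier up

TASK

Both white cruet bottles in the wooden condiment carrier have been left with their black caps up, showing the steel neck: with the carrier standing where it is, push both caps down fully home on their collars. Then pick the carrier up by its top rail and hold it steady and level about 10 cm above the worktop, with the bottles, pepper mill and salt shaker still in it, so that I can wipe underneath; do not tip it on the way or disturb the egg timer, spice jar and teaspoon beside it. Finish while still holding it up: do not put it down or let go.

Things in the scene. Friction and masses are not known exactly. Their poses are not given: they have to be found in the camera images.
- carrier: Loose wooden carrier, 0.34 kg, about 0.93 kg loaded. Origin: centre of its underside, z up. Open tray 162 (its x) x 144 (its y) mm, walls 42 high, floor 8 thick; four compartments 68 x 64 centred at x = +-41, y = +-34. A 14 thick centre board stands along its y axis at x = 0: posts 22 wide at its ends (y = +-61), a hand hole, a grip rail on top.
- grip_rail (a point): Middle of the grip rail, 176 mm above the carrier's underside. Rail along the carrier's y: 150 long, 18 wide (x), 24 high (164 to 188 mm up), edges rounded 6. Pinch it from above across its width, anywhere along it. The load is uneven: the balance point is up to 6 mm from the middle along the rail; gripped within 10 mm of it, firmly (30 N or more), the carrier stays level.
- bottle_a: First white ceramic cruet bottle, loose in one of the compartments (which one varies), 52 mm diameter, shoulder from 66 mm up, neck collar at 95 to 100 mm; about 0.155 kg with its cap, by fill 0.12 to 0.19. Origin: centre of its underside, z up; it stands 8 mm above the carrier's underside.
- bottle_b: Second, identical white ceramic cruet bottle, loose in another compartment. Origin and sizes as the first; its fill differs.
- cap_a (a joint): Travel of the first bottle's black push-on cap down its neck: 0 to 0.003 = left up (6 to 9 mm gap, bare steel neck showing under it), 0.009 = fully home on the collar. A tight seal ring holds it: it takes a steady push of about 7 to 9 N to move, and the cap stays wherever it is left.
- cap_b (a joint): The same for the second bottle's cap, which may stand at another height.
- cap_a_top (a point): Centre of the top face of the first bottle's cap (flat black disc, 34 mm diameter, cap 22 mm high): 131 mm above the bottle's underside at joint value 0, 122 mm when home.
- cap_b_top (a point): The same for the second bottle's cap.
- pepper_mill: Dark turned-wood pepper mill, 58 mm diameter, 130 high, 0.18 kg, loose in a compartment of the carrier (which one varies). Origin: centre of its underside, z up.
- salt_shaker: Glass salt shaker with a grey top, 44 mm diameter, 90 high, about 0.1 kg, loose in the remaining compartment. Origin: centre of its underside, z up.
- egg_timer: Bystander: round kitchen timer with a black top, 59 mm diameter, 59 high, on the worktop to the left of the carrier. Origin: centre of its underside.
- spice_jar: Bystander: spice jar with a black lid, 41 mm diameter, 95 high, on the worktop to the right of the carrier. Origin: centre of its underside.
- small_spoon: Bystander: steel teaspoon, 132 x 26 x 9 mm, lying in front of the carrier. Origin: middle of its underside.
Things that resemble listed ones, but are neither listed nor needed, are in the scene too. Leave any blue look-alike of the bottle_b alone.

How it is judged:
On the way, in this order (a step that is already met when the one before it is completed fails the run):
1. both caps pushed fully home (within 1.5 mm) with the carrier still standing on the worktop (value of joint each of cap_a, cap_b above 0.0075 m and height (world z) of carrier below 0.008 m), for 0.2 s.
2. carrier lifted by its rail at least 6 cm clear of the worktop, level (height (world z) of carrier above 0.06 m and angle between carrier's own z axis and vertical below 0.12 rad and contact force between the fingers and carrier above 2 N and distance between the grasp point and grip_rail below 0.09 m), for 0.3 s.
At the end, for the whole second after the job is handed in: The carrier hangs by its rail in the gripper, 7 to 14 cm above the worktop, level within 0.1 rad (6 degrees), at rest, touching none of the things beside it; both caps are home within 1.5 mm; both bottles, mill and shaker stand on the floor of their compartments (height (world z) of carrier between 0.07 and 0.14 m and angle between carrier's own z axis and vertical below 0.1 rad and linear speed of carrier below 0.02 m/s and angular speed of carrier below 0.15 rad/s and contact force between the fingers and carrier above 2 N and distance between the grasp point and grip_rail below 0.09 m and contact force between carrier and egg_timer below 0.2 N and contact force between carrier and spice_jar below 0.2 N and contact force between carrier and small_spoon below 0.2 N and value of joint each of cap_a, cap_b above 0.0075 m and horizontal distance between each of bottle_a, bottle_b, pepper_mill, salt_shaker and carrier below 0.09 m and z of bottle_a in the frame of carrier between 0 and 0.02 m and z of bottle_b in the frame of carrier between 0 and 0.02 m and z of pepper_mill in the frame of carrier between 0 and 0.02 m and z of salt_shaker in the frame of carrier between 0 and 0.02 m); the arm keeps its last pose, push and grip.
It fails at once if the carrier is tipped by more than 0.25 rad (about 14 degrees) (angle between carrier's own z axis and vertical above 0.25 rad).
It fails at once if a bystander (egg timer, spice jar, teaspoon) is moved by more than 2 cm (distance of any of egg_timer, spice_jar, small_spoon from where it was at the start of the episode above 0.02 m).
It also fails if it takes over 54 s, if anything falls off the work surface, if the arm or the gripper's body presses on something with over 40 N, if the wrist force passes 120 N, or if a joint passes its speed limit or range.

ROBOT

A 6-joint arm with a two-finger parallel gripper is mounted at the origin on a cart in front of the work surface, level with it; the furniture and walls round the work are solid. World frame = base frame: x ahead of the robot, y to its left, z up, the work surface at z = 0. Lengths are in m, angles in rad, forces in N, time in s.
With the tool pointing down it reaches from about 0.4 to 0.825 m from the base axis. Payload 7 kg.
Tool frame: the origin (TCP) lies on the centre line of the jaws, within the pads' length; the fingertips stand 14 mm ahead of it and the grasp point (between the pads) lies 5 mm behind it; z points along the fingers, y is the line along which they close (so a half turn about z gives the same grasp; the last joint's range is limited). The gripper opens to 88 mm and grips with 3 to 60 N. Pads are 19 mm wide; open, the fingers measure 130 mm over their backs; the gripper's body (78 mm by 193 mm) begins 47 mm behind the grasp point.
Start: joints at [1.507, 0.359, 0.012, 0, -1.224, -0.288], TCP at [0.233, 0.634, 0.208] pointing down, gripper open.
Joint ranges: [-3.07, 3.07], [-1.43, 2.12], [-1.02, 1.25], [-3.03, 1.67], [-3.05, -0], [-3.03, 3.03]. Speed limits (rad/s): [2.39, 2.39, 3.01, 3.14, 3.14, 3.14].

INTERFACE

Orientations are given as [roll, pitch, yaw] about the fixed x, y, z axes, in that order (R = Rz(yaw) Ry(pitch) Rx(roll)).
In Python, from station import arm gives the robot as it stands.
- The arm moves only by the tool move_arm, never from a script. Its argument "rows" is a list of rows, each an object with "translation": the shift along the tool's x, y, z in cm, a list of three; "rot": the turn, a rotation vector about the tool's x, y, z in degrees, a list of three; "hand": the closure, from 0 (fully open) to 1 (shut). A call has 1 to 8 rows; each row is the pose to reach, as a shift and turn from the pose commanded when the call began, along the tool's axes at that moment; what a row does not reach only later rows make up. A row lasts 1/12 s, in which the tool goes at most 41.7 mm and 7.16 degrees, less where a joint would pass 70% of its speed; a pose out of reach is approached as far as the arm can. A call with a gripper value outside its range is refused whole. The fingers move at their own pace and stop on an object; "squeeze" is the grip in N (left out, the last holds). Time passes only in rows, so rows that repeat a pose let the fingers close. It gives the time, the measured TCP pose, the force, the opening and the grip force at its end, in the units of the state.
- arm.get_state(): the state, without advancing time (a new reading comes with each control period).
- arm.grab_frame(name): name is "scene" or "top" or "wrist"; returns (picture, depth): 480x640x3 uint8, red, green, blue; 480x640 float32, m along the optical axis (not along the pixel's ray), 0 where there is no reading.
- arm.camera_params(name): a dict with "vfov" (degrees; the focal length in pixels is half the picture's height over the tangent of half this angle, whatever the lens; pixels are square), "cx", "cy" (the principal point, pixels), "position" and "orientation" of the camera in the world; the wrist camera has in their place "tool_from_camera" (4x4, takes a point from camera to tool coordinates, whose origin is the TCP and whose axes are the flange's). Camera axes: x right, y down, z forward; pixel columns grow to the right and rows downward; lengths in m; the calibration is good to about 2 mm. A picture is of the moment at which its call begins: read the wrist's pose just before it. camera_params takes no time and is no camera call.
- arm.job_done(): hands the job in; it is judged then, once.
Trained networks look in the newest picture that a camera, given by its name, has taken for a name from the list of things; names that differ only in an ending like _2 or _b are one class to them, and where a whole thing is asked for, a point or a joint stands for the part that bears it (a point fixed in the world has none). Each returns a list of dicts, best first, with "p" (0 to 1); they miss things now and then, are a little off and sometimes report something else, mostly with a low value. They report only what shows in the picture. A call takes as long as a camera call. They do not tell look-alikes from the thing itself.
- arm.search_frame(label, camera): "point" ([x, y, z] in m, in the coordinates of the camera as it stood for that picture, good to about 4 mm: the middle of the surface that is visible of it).
- arm.pinpoint(label, camera): "point" ([x, y, z] in m, in the coordinates of the camera as it stood for that picture, good to about 4 mm: a listed point, or the origin of a listed thing).
The state is a dict: "t": time; "q": joint angles; "qd": joint speeds; "joint_efforts": joint torques, N m; "eef_pos": TCP position; "ee_rot": TCP orientation; "force": force on the tool from outside, world axes, zero at the start; "moment": the same for the moment, N m; "width": finger opening in m; "gripper_force": force on a finger pad.
Only numpy, scipy, OpenCV 4.12 (cv2) and the standard library are available. Lean on these libraries where they do the work, as an engineer would, in place of code of your own. Each camera call takes 0.05 s, during which the arm holds its last target. There are 200 camera calls.

## Working session

There is one attempt and no reset: what is moved stays moved. The work goes in short steps, Python scripts to look and compute and a tool call to move; the robot and the scene stay as the last step left them, time stands still between calls to the robot, and variables do not carry over. Pictures are saved under pics/ and viewed, at most 10 in all, crops included, and the job is handed in when it is done.

Besides the shell and the picture viewer there is one more tool, called after "Emit:" by a JSON object that holds its "api" and its "payload". move_arm: Moves the arm, as the interface text tells. Its arguments: {"type":"object","properties":{"rows":{"type":"array","items":{"type":"object","properties":{"translation":{"type":"array","items":{"type":"number"}},"rot":{"type":"array","items":{"type":"number"}},"hand":{"type":"number"}}}},"squeeze":{"type":"number"}},"required":["rows"]}

```bash
mkdir -p pics; cat > h.py <<'E'
import numpy as np, cv2
from scipy.spatial.transform import Rotation as R
from station import arm
def campose(name):
    c=arm.camera_params(name)
    if name=="wrist":
        s=arm.get_state(); T=np.eye(4);T[:3,:3]=R.from_euler('xyz',s['ee_rot']).as_matrix();T[:3,3]=s['eef_pos']
        return c,T@np.array(c['tool_from_camera'])
    T=np.eye(4); o=np.array(c['orientation'])
    T[:3,:3]=o if o.shape==(3,3) else R.from_euler('xyz',o).as_matrix()
    T[:3,3]=c['position']; return c,T
def w(T,p): return (T[:3,:3]@np.array(p)+T[:3,3])
def cloud(d,c,T):
    f=240/np.tan(np.radians(c['vfov'])/2); v,u=np.mgrid[:480,:640]
    P=np.stack([(u-c['cx'])/f*d,(v-c['cy'])/f*d,d],-1)
    return P@T[:3,:3].T+T[:3,3]
def snap(name,fn):
    c,T=campose(name); im,d=arm.grab_frame(name); cv2.imwrite('pics/'+fn,im[:,:,::-1]); return c,T,im,d
E
python3 - <<'E'
from h import *
print(arm.get_state())
for n in("scene","top"):
    print(n,arm.camera_params(n))
    c,T,im,d=snap(n,n+'1.png'); np.savez(n+'1.npz',P=cloud(d,c,T),d=d,im=im)
    for l in("carrier","grip_rail","bottle_a","cap_a_top","pepper_mill","salt_shaker","egg_timer","spice_jar","small_spoon"):
        for r in arm.pinpoint(l,n): print(l,round(r['p'],2),w(T,r['point']).round(3))
print(arm.get_state()['t'])
E
```

```text
{'t': 0.0, 'q': array([ 1.50710228e+00,  3.59351138e-01,  1.10430837e-02, -3.73066292e-04,
       -1.22409809e+00, -2.88077205e-01]), 'qd': array([ 1.42908722e-03,  1.43074506e-03, -1.62817463e-03, -2.44899927e-04,
        7.76332159e-05,  1.99523072e-04]), 'joint_efforts': array([ 3.44524378e-04, -5.82717204e+01,  2.93068331e+01,  6.99758783e+00,
        6.90480927e-03, -1.58240578e-04]), 'eef_pos': array([0.23243263, 0.63315008, 0.20663484]), 'ee_rot': array([ 3.13994953e+00, -1.21154541e-04, -3.51898202e-01]), 'force': array([-0.6601379 ,  0.28768553,  0.85187494]), 'moment': array([0.01404991, 0.02093615, 0.04381353]), 'gripper_force': 0.0, 'width': 0.0876049349601965}
scene {'vfov': 42.849351502454915, 'cx': 319.28221108600655, 'cy': 248.71132145607254, 'position': array([ 0.10357197, -0.67099884,  0.87768913]), 'orientation': array([-2.30421855, -0.02028473, -0.46800797])}
carrier 0.96 [ 0.51  -0.006  0.001]
grip_rail 0.85 [ 0.505 -0.005  0.179]
bottle_a 0.91 [ 0.486 -0.053  0.008]
bottle_a 0.79 [ 0.559 -0.016  0.006]
bottle_a 0.62 [ 0.404 -0.191  0.001]
cap_a_top 0.74 [ 0.563 
[... 428 characters left out ...]
7614911878, 'position': array([0.32534874, 0.05235796, 1.00063861]), 'orientation': array([-2.92969388, -0.00449965, -1.68656399])}
carrier 0.59 [ 0.512 -0.003  0.004]
grip_rail 0.86 [ 0.51  -0.003  0.176]
bottle_a 0.67 [ 0.481 -0.054  0.012]
bottle_a 0.61 [ 0.561 -0.019  0.005]
bottle_a 0.58 [ 0.402 -0.189  0.001]
cap_a_top 0.78 [ 0.558 -0.021  0.143]
cap_a_top 0.75 [ 0.484 -0.053  0.135]
pepper_mill 0.7 [0.454 0.008 0.007]
salt_shaker 0.68 [0.532 0.037 0.011]
salt_shaker 0.59 [ 0.485 -0.053  0.139]
salt_shaker 0.5 [ 0.508 -0.002  0.179]
egg_timer 0.92 [ 0.482  0.121 -0.   ]
spice_jar 0.84 [ 0.591 -0.115  0.001]
spice_jar 0.4 [ 0.482 -0.056  0.011]
small_spoon 0.6 [ 0.38  -0.041  0.003]
1.0
```

```bash
python3 - <<'E'
from h import *
a=np.load('scene1.npz');b=np.load('top1.npz')
cv2.imwrite('pics/both.png',np.hstack([a['im'][60:460,140:540],b['im'][60:460,140:540]])[:,:,::-1])
for n,z in(('scene',a),('top',b)):
    P=z['P'];ok=(z['d']>0)&(np.hypot(P[...,0]-.51,P[...,1]+.004)<.09)
    m=ok&(P[...,2]>.165)
    m=ok&(P[...,2]>.18)&(P[...,2]<.2)
    q=P[m]; r=cv2.minAreaRect(q[:,:2].astype(np.float32)*1000); 
    vx=cv2.fitLine(q[:,:2].astype(np.float32),cv2.DIST_HUBER,0,.001,.001).ravel()
    print(n,'rail',len(q),r,vx,np.percentile(q[:,2],[5,50,95]))
    g=z['im'].max(-1)
    for c in((.56,-.019),(.484,-.053)):
        m=(z['d']>0)&(np.hypot(P[...,0]-c[0],P[...,1]-c[1])<.024)&(P[...,2]>.118)&(P[...,2]<.152)&(g<90)
        q=P[m]; t=np.percentile(q[:,2],90); top=q[q[:,2]>t-.004]
        print(' cap',len(q),t, np.median(q[:,2]),cv2.minEnclosingCircle(top[:,:2].astype(np.float32)),top.mean(0))
E
```

```text
scene rail 751 ((508.0591125488281, -8.35894775390625), (19.475303649902344, 148.60887145996094), 22.714868545532227) [ 0.39538366 -0.91851604  0.50938594 -0.0203827 ] [0.18113728 0.18671668 0.18945105]
 cap 19 0.13900482453706195 0.1280421517441792 ((0.5706388354301453, -0.015781689435243607), 0.006049148738384247) [ 0.57021369 -0.01630574  0.13851186]
 cap 353 0.1377584142628698 0.13464050592827115 ((0.48161983489990234, -0.053433991968631744), 0.01771654561161995) [ 0.48217926 -0.05474433  0.13624704]
top rail 826 ((509.6928405761719, -5.1616973876953125), (18.764719009399414, 149.2395782470703), 23.051799774169922) [ 0.3880969  -0.9216186   0.5081967  -0.00447117] [0.18293199 0.18820627 0.19086809]
 cap 271 0.1408084780318104 0.1388282107079657 ((0.5603116154670715, -0.019394686445593834), 0.01648808643221855) [ 0.56033392 -0.01917057  0.13937532]
 cap 278 0.1393716080009933 0.1370659055608313 ((0.4841190278530121, -0.0521654412150383), 0.016335930675268173) [ 0.48405747 -0.0519525   0.1377607 ]
```

View pics/both.png

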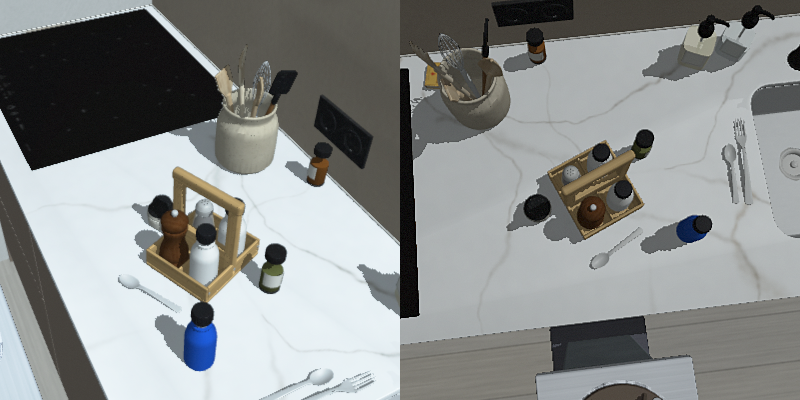

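```bash
cat >> h.py <<'E'
def plan(pos,yaw_deg,rollpitch=(np.pi,0)):
    s=arm.get_state(); A=R.from_euler('xyz',s['ee_rot']); B=R.from_euler('xyz',[np.pi,0,np.radians(yaw_deg)])
    print('t',round(s['t'],2),'pos',s['eef_pos'].round(4),'rpy',np.degrees(s['ee_rot']).round(1),'F',s['force'].round(1),'w',round(s['width'],4),'gf',round(s['gripper_force'],1))
    print('cm',(A.inv().apply(np.array(pos)-s['eef_pos'])*100).round(2),'deg',np.degrees((A.inv()*B).as_rotvec()).round(2))
E
python3 - <<'E'
from h import *
b=np.load('top1.npz');P=b['P']
m=(b['d']>0)&(P[...,2]>.12)&(P[...,1]>.1)
q=P[m]
for y in np.arange(.1,.8,.05):
    k=q[(q[:,1]>=y)&(q[:,1]<y+.05)&(q[:,0]>0)]
    if len(k): print(round(y,2),k.min(0).round(2),k[:,2].max().round(2))
plan([.5600,-.0195,.25],-67)
E
```

```text
0.1 [0.7  0.1  0.12] 0.34
0.15 [0.69 0.15 0.12] 0.35
0.2 [0.66 0.2  0.12] 0.36
0.25 [0.69 0.25 0.12] 0.36
0.3 [0.76 0.3  0.12] 0.37
0.35 [0.88 0.35 0.12] 0.38
0.4 [0.88 0.4  0.12] 0.38
0.45 [0.88 0.45 0.12] 0.38
0.5 [0.88 0.5  0.12] 0.34
0.55 [0.88 0.55 0.12] 0.26
0.6 [0.88 0.6  0.12] 0.18
t 1.0 pos [0.2326 0.6336 0.2075] rpy [180.    0.  -20.2] F [-0.3  0.1 -0.5] w 0.0877 gf 0.0
cm [53.24 50.03 -4.24] deg [ 0.   -0.   46.84]
```

Emit:
{"api": "move_arm", "payload": {"rows": [{"translation":[4,3.8,-4.2],"rot":[0,0,6],"hand":1},{"translation":[8,7.5,-4.2],"rot":[0,0,12],"hand":1},{"translation":[12,11.3,-4.2],"rot":[0,0,18],"hand":1},{"translation":[16,15,-4.2],"rot":[0,0,24],"hand":1},{"translation":[20,18.8,-4.2],"rot":[0,0,30],"hand":1},{"translation":[24,22.5,-4.2],"rot":[0,0,36],"hand":1},{"translation":[26.5,25,-4.2],"rot":[0,0,42],"hand":1},{"translation":[26.5,25,-4.2],"rot":[0,0,46.8],"hand":1}]}}

```text
t: 1.67
eef_pos: [0.3777, 0.3422, 0.2496]
ee_rot: [-3.141, 0.001, -1.174]
force: [1.7, 0.8, -0.2]
width: 0.0399
gripper_force: 0.0
```

```bash
python3 -c "
from h import *
plan([.560,-.0195,.25],-67)"
```

```text
t 1.67 pos [0.3777 0.3422 0.2496] rpy [-180.     0.   -67.2] F [ 1.7  0.8 -0.2] w 0.0399 gf 0.0
cm [40.41 -2.82 -0.06] deg [-0.04  0.03 -0.24]
```

Emit:
{"api": "move_arm", "payload": {"rows": [{"translation":[4,-0.3,0],"hand":1},{"translation":[8,-0.6,0],"hand":1},{"translation":[12,-0.9,0],"hand":1},{"translation":[16,-1.2,0],"hand":1},{"translation":[20,-1.5,0],"hand":1},{"translation":[24,-1.8,0],"hand":1},{"translation":[28,-2.0,0],"hand":1},{"translation":[28,-2.0,0],"hand":1}]}}

```text
validation failed for argument at $.ro...
```

```bash
python3 -c "
from h import *
plan([.560,-.0195,.25],-67)
c,T,im,d=snap('wrist','w1.png');np.savez('w1.npz',P=cloud(d,c,T),d=d,im=im)
for l in ('cap_a_top','grip_rail','carrier'):
  for r in arm.pinpoint(l,'wrist'): print(l,round(r['p'],2),w(T,r['point']).round(4))
print(np.array(c['tool_from_camera']).round(3))
"
```

```text
t 1.67 pos [0.3777 0.3422 0.2496] rpy [-180.     0.   -67.2] F [ 1.7  0.8 -0.2] w 0.0399 gf 0.0
cm [40.41 -2.82 -0.06] deg [-0.04  0.03 -0.24]
[[ 0.    -0.961 -0.275  0.076]
 [ 1.     0.     0.001 -0.   ]
 [-0.001 -0.275  0.961 -0.177]
 [ 0.     0.     0.     1.   ]]
```

View pics/w1.png

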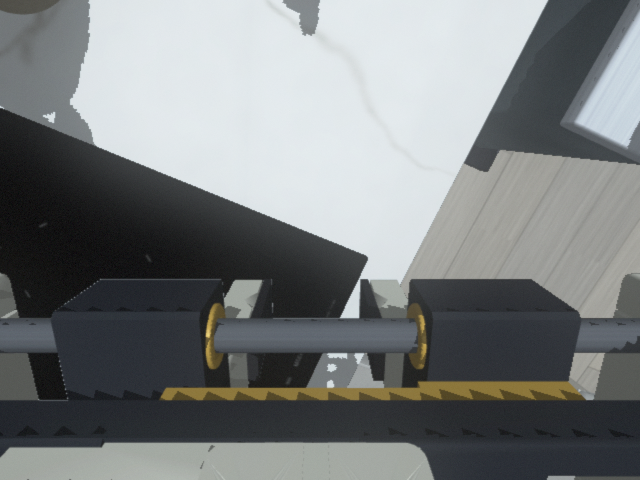

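The move was refused (rows need rot), so this wrist view shows only the hob, worktop and the fingers (columns 230–410, row ~340), with no carrier in it.

Emit:
{"api": "move_arm", "payload": {"rows": [{"translation":[4,-0.3,0],"rot":[0,0,0],"hand":1},{"translation":[8,-0.6,0],"rot":[0,0,0],"hand":1},{"translation":[12,-0.9,0],"rot":[0,0,0],"hand":1},{"translation":[16,-1.2,0],"rot":[0,0,0],"hand":1},{"translation":[20,-1.5,0],"rot":[0,0,0],"hand":1},{"translation":[24,-1.8,0],"rot":[0,0,0],"hand":1},{"translation":[28,-2.0,0],"rot":[0,0,0],"hand":1},{"translation":[28,-2.0,0],"rot":[0,0,0],"hand":1}]}}

```text
t: 2.53
eef_pos: [0.5072, 0.0906, 0.2488]
ee_rot: [3.141, -0.001, -1.171]
force: [-0.5, 1.2, -0.2]
width: 0.0003
gripper_force: 0.0
```

```bash
python3 -c "
from h import *
plan([.560,-.0195,.25],-67)
c,T,im,d=snap('wrist','w2.png');np.savez('w2.npz',P=cloud(d,c,T),d=d,im=im)
for l in ('cap_a_top','grip_rail','carrier'):
  for r in arm.pinpoint(l,'wrist'): print(l,round(r['p'],2),w(T,r['point']).round(4))
"
```

```text
t 2.53 pos [0.5072 0.0906 0.2488] rpy [ 1.799e+02 -1.000e-01 -6.710e+01] F [-0.5  1.2 -0.2] w 0.0003 gf 0.0
cm [12.19 -0.57 -0.1 ] deg [ 0.05 -0.07 -0.09]
cap_a_top 0.65 [ 0.5579 -0.0196  0.1336]
cap_a_top 0.45 [ 0.4859 -0.0555  0.1386]
grip_rail 0.72 [ 0.5092 -0.005   0.1768]
carrier 0.91 [ 0.5128 -0.0078 -0.0013]
```

View pics/w2.png

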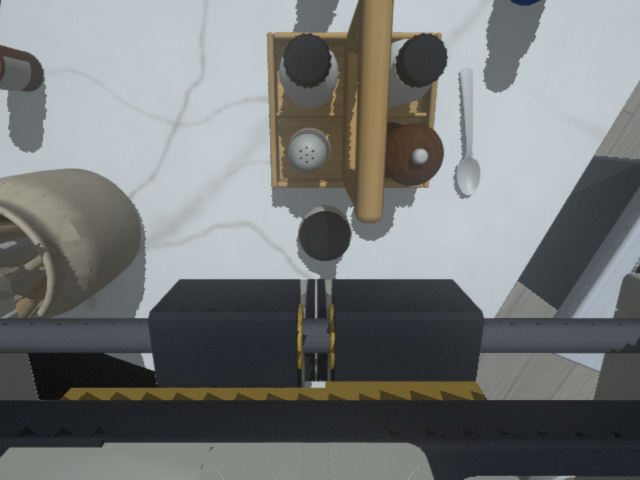

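The view shows the carrier with both caps at (307,60) and (421,60), the rail at column ~372, salt at (308,150), mill at (415,153), timer at (325,235). The networks' points agree with my cloud.

```bash
python3 -c "
from h import *
z=np.load('w2.npz');c,T=campose('wrist')
c2,_=arm.camera_params('wrist'),0
Tt=np.array(c['tool_from_camera']);Q=cloud(z['d'],c,Tt)
for v,u in [(285,200),(300,200),(300,160),(300,290),(340,200),(385,200),(300,312),(300,325),(285,308),(285,328),(340,100),(410,300)]: print(u,v,z['d'][v,u],Q[v,u].round(3))
P=z['P'];g=z['im'].max(-1)
for cc in((.56,-.019),(.484,-.053)):
    m=(z['d']>0)&(np.hypot(P[...,0]-cc[0],P[...,1]-cc[1])<.024)&(P[...,2]>.13)&(P[...,2]<.152)&(g<90)
    q=P[m];top=q[q[:,2]>np.median(q[:,2])-.004];print(len(q),np.median(top[:,2]),cv2.minEnclosingCircle(top[:,:2].astype(np.float32)),top.mean(0))
m=(z['d']>0)&(P[...,2]>.182)&(P[...,2]<.195)&(np.hypot(P[...,0]-.51,P[...,1])<.1);q=P[m]
print(cv2.minAreaRect(q[:,:2].astype(np.float32)*1000),np.median(q[:,2]))
"
```

```text
200 285 0.09045289 [ 0.04  -0.028 -0.093]
200 300 0.08220627 [ 0.04  -0.025 -0.102]
160 300 0.08176022 [ 0.04  -0.034 -0.102]
290 300 0.08115585 [ 0.04  -0.006 -0.103]
200 340 0.07792093 [ 0.034 -0.024 -0.108]
200 385 0.08044676 [ 0.023 -0.025 -0.108]
312 300 0.14846891 [ 0.011 -0.001 -0.041]
325 300 0.14850381 [ 0.011  0.004 -0.041]
308 285 0.16257447 [ 0.011 -0.003 -0.026]
328 285 0.15818766 [ 0.013  0.005 -0.03 ]
100 340 0.08361163 [ 0.031 -0.048 -0.103]
300 410 0.06908951 [ 0.026 -0.003 -0.119]
1961 0.1379461660848688 ((0.5609139204025269, -0.02102295309305191), 0.01728624291718006) [ 0.56097281 -0.02095507  0.13780979]
1937 0.13622410665517987 ((0.484736829996109, -0.05401276797056198), 0.017202910035848618) [ 0.4853757  -0.05344932  0.13607865]
((506.45989990234375, 1.4111251831054688), (18.079195022583008, 130.23135375976562), 22.814176559448242) 0.1871773766616199
```

Emit:
{"api": "move_arm", "payload": {"rows": [{"translation":[4,-0.2,0],"rot":[0,0,0],"hand":1},{"translation":[8,-0.4,0],"rot":[0,0,0],"hand":1},{"translation":[12.2,-0.5,0],"rot":[0,0,0],"hand":1},{"translation":[12.3,-0.5,3],"rot":[0,0,0],"hand":1},{"translation":[12.3,-0.5,6],"rot":[0,0,0],"hand":1},{"translation":[12.3,-0.5,8],"rot":[0,0,0],"hand":1},{"translation":[12.3,-0.5,8],"rot":[0,0,0],"hand":1},{"translation":[12.3,-0.5,8],"rot":[0,0,0],"hand":1}]}}

```text
t: 3.4
eef_pos: [0.5577, -0.0156, 0.1689]
ee_rot: [3.14, -0.0, -1.166]
force: [0.3, 0.1, -0.2]
width: 0.0005
gripper_force: 0.0
```

```bash
python3 -c "
from h import *
plan([.5607,-.0203,.144],-67.1)"
```

```text
t 3.4 pos [ 0.5577 -0.0156  0.1689] rpy [179.9  -0.  -66.8] F [ 0.3  0.1 -0.2] w 0.0005 gf 0.0
cm [ 0.55 -0.09  2.49] deg [ 0.11 -0.01  0.3 ]
```

Emit:
{"api": "move_arm", "payload": {"rows": [{"translation":[0.5,-0.1,0.6],"rot":[0,0,0],"hand":1},{"translation":[0.5,-0.1,1.2],"rot":[0,0,0],"hand":1},{"translation":[0.5,-0.1,1.5],"rot":[0,0,0],"hand":1},{"translation":[0.5,-0.1,1.7],"rot":[0,0,0],"hand":1},{"translation":[0.5,-0.1,1.9],"rot":[0,0,0],"hand":1},{"translation":[0.5,-0.1,2.1],"rot":[0,0,0],"hand":1},{"translation":[0.5,-0.1,2.3],"rot":[0,0,0],"hand":1},{"translation":[0.5,-0.1,2.3],"rot":[0,0,0],"hand":1}]}}

```text
t: 4.07
eef_pos: [0.5607, -0.0212, 0.1459]
ee_rot: [3.141, 0.0, -1.169]
force: [-0.3, 0.6, -0.2]
width: 0.0008
gripper_force: 0.0
```

Emit:
{"api": "move_arm", "payload": {"rows": [{"translation":[0,0,0.1],"rot":[0,0,0],"hand":1},{"translation":[0,0,0.2],"rot":[0,0,0],"hand":1},{"translation":[0,0,0.3],"rot":[0,0,0],"hand":1},{"translation":[0,0,0.3],"rot":[0,0,0],"hand":1}]}}

```text
t: 4.4
eef_pos: [0.5608, -0.0212, 0.143]
ee_rot: [3.141, 0.0, -1.169]
force: [-0.2, 0.6, -0.1]
width: 0.0004
gripper_force: 0.0
```

```bash
python3 -c "
from h import *
plan([.5607,-.0203,.144],-67.1)
c,T,im,d=snap('scene','s2.png');P=cloud(d,c,T)
cv2.imwrite('pics/s2c.png',cv2.resize(im[200:380,260:480,::-1],(660,540)))
"
```

```text
t 4.4 pos [ 0.5608 -0.0212  0.143 ] rpy [180.   0. -67.] F [-0.2  0.6 -0.1] w 0.0004 gf 0.0
cm [-0.08 -0.02 -0.1 ] deg [0.01 0.01 0.14]
```

View pics/s2c.png

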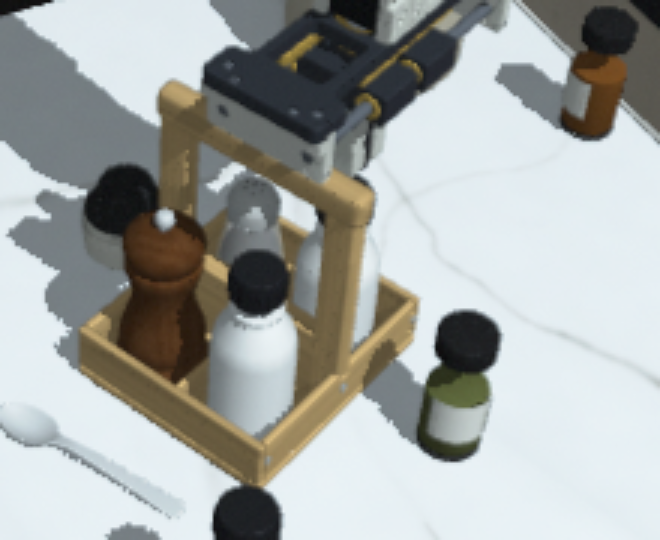

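The scene view shows the fingertips at about (355,160) just above the far cap, and the near cap at (258,280). The force is still zero, so I'm creeping down in small steps.

Emit:
{"api": "move_arm", "payload": {"rows": [{"translation":[0,0,0.1],"rot":[0,0,0],"hand":1},{"translation":[0,0,0.2],"rot":[0,0,0],"hand":1},{"translation":[0,0,0.2],"rot":[0,0,0],"hand":1}]}}

```text
t: 4.7
eef_pos: [0.5608, -0.0211, 0.141]
ee_rot: [3.141, 0.0, -1.169]
force: [0.8, 0.6, 0.0]
width: 0.0
gripper_force: 0.0
```

```bash
python3 -c "
from h import *
plan([.5607,-.0203,.144],-67.1)
for n in('scene','top'):
  c,T,im,d=snap(n,n+'3.png');P=cloud(d,c,T)
  m=(d>0)&(np.hypot(P[...,0]-.5607,P[...,1]+.0203)<.03)&(P[...,2]>.1)&(P[...,2]<.19)
  vs,us=np.where(m); g=im.max(-1)
  k=(P[...,0]-.509)*.921+(P[...,1]+.006)*.389
  for v in range(vs.min(),vs.max()+1,2):
    uu=np.where(m[v]&(k[v]>.015))[0]
    if len(uu):
      u=uu[len(uu)//2]; print(n,v,u,len(uu),P[v,u].round(3),im[v,u])
"
```

```text
t 4.7 pos [ 0.5608 -0.0211  0.141 ] rpy [180.   0. -67.] F [0.8 0.6 0. ] w 0.0 gf 0.0
cm [-0.08 -0.03 -0.3 ] deg [0.01 0.01 0.14]
scene 243 385 5 [ 0.573 -0.024  0.182] [120 127 124]
scene 245 385 7 [ 0.571 -0.028  0.181] [164 173 170]
scene 247 383 9 [ 0.568 -0.027  0.177] [69 74 74]
scene 249 379 17 [ 0.553 -0.037  0.187] [175 185 181]
scene 251 379 16 [ 0.552 -0.04   0.185] [175 185 181]
scene 253 378 14 [ 0.552 -0.036  0.177] [176 186 181]
scene 255 377 12 [ 0.55  -0.037  0.174] [147 155 152]
scene 257 377 7 [ 0.549 -0.039  0.171] [160 169 166]
scene 259 380 4 [ 0.573 -0.016  0.138] [87 94 98]
scene 261 383 2 [ 0.574 -0.024  0.139] [168 180 185]
scene 263 384 1 [ 0.572 -0.031  0.141] [146 151 150]
scene 269 365 1 [ 0.545 -0.012  0.121] [86 84 76]
scene 271 368 4 [ 0.543 -0.025  0.129] [60 54 42]
scene 273 367 4 [ 0.544 -0.021  0.12 ] [30 30 25]
scene 275 367 4 [ 0.55  -0.014  0.106] [100 103 104]
scene 277 367 4 [ 0.546 -0.02   0.108] [114 117 116]
scene 279 382 2 [ 0.569 -0.034  0.105] [206 219 222]
top 201 333 1 [ 0.571 -0.005  0.176] [124 129 129]
top 219 344 1 [ 0.544 -0.024  0.136] [34 32 33]
top 221 345 1 [ 0.547 -0.028  0.11 ] [200 204 201]
top 223 337 2 [ 0.547 -0.012  0.101] [118 120 122]
```

Emit:
{"api": "move_arm", "payload": {"rows": [{"translation":[0,0,0.1],"rot":[0,0,0],"hand":1},{"translation":[0,0,0.2],"rot":[0,0,0],"hand":1}]}}

```text
t: 4.97
eef_pos: [0.5609, -0.0211, 0.1392]
ee_rot: [-3.141, -0.0, -1.169]
force: [-0.1, 0.8, -0.4]
width: 0.0002
gripper_force: 0.0
```

```bash
python3 -c "
from h import *
c,T,im,d=snap('wrist','w3.png');Q=cloud(d,c,T)
f=240/np.tan(np.radians(c['vfov'])/2)
A=im[:,:,::-1].copy()
s,_,i2,_=snap('scene','s4.png'); 
cv2.imwrite('pics/w3c.png',np.hstack([cv2.resize(A[100:440,140:500],(400,378)),cv2.resize(i2[225:295,340:414,::-1],(400,378))]))
for v in range(260,340,8): print(v,[Q[v,u].round(3).tolist() for u in (300,317,334)])
"
```

```text
260 [[0.573, -0.03, 0.137], [0.565, -0.034, 0.139], [0.557, -0.037, 0.138]]
268 [[0.571, -0.026, 0.137], [0.564, -0.029, 0.138], [0.555, -0.032, 0.137]]
276 [[0.57, -0.021, 0.137], [0.562, -0.025, 0.138], [0.554, -0.029, 0.138]]
284 [[0.572, -0.03, 0.168], [0.565, -0.032, 0.165], [0.572, -0.059, 0.232]]
292 [[0.572, -0.03, 0.177], [0.565, -0.032, 0.173], [0.573, -0.06, 0.237]]
300 [[0.578, -0.05, 0.228], [0.565, -0.032, 0.18], [0.573, -0.059, 0.24]]
308 [[0.579, -0.054, 0.24], [0.565, -0.032, 0.188], [0.572, -0.058, 0.243]]
316 [[0.578, -0.053, 0.241], [0.565, -0.032, 0.194], [0.572, -0.057, 0.243]]
324 [[0.578, -0.052, 0.242], [0.574, -0.052, 0.24], [0.571, -0.055, 0.243]]
332 [[0.577, -0.051, 0.244], [0.573, -0.05, 0.24], [0.57, -0.054, 0.244]]
```

View pics/w3c.png

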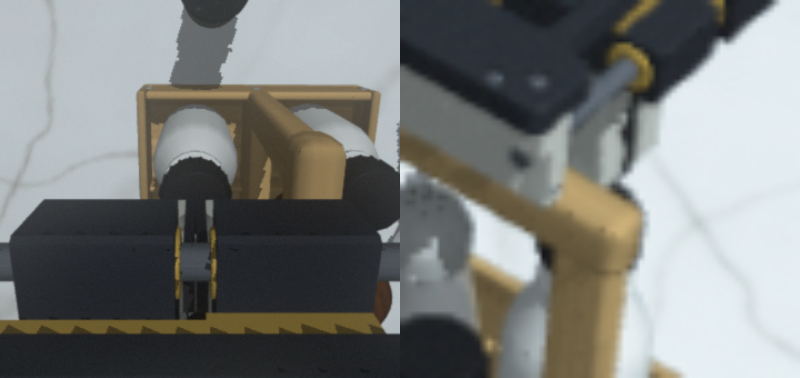

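The wrist view shows the far cap still up (black at (197,178) on the left half, steel neck visible) and the fingers ending above it. I'll raise the arm and measure where the fingertips really are.

Emit:
{"api": "move_arm", "payload": {"rows": [{"translation":[0,0,-4],"rot":[0,0,0],"hand":1},{"translation":[0,0,-8],"rot":[0,0,0],"hand":1},{"translation":[0,0,-12],"rot":[0,0,0],"hand":1},{"translation":[0,0,-12],"rot":[0,0,0],"hand":1},{"translation":[0,0,-12],"rot":[0,0,0],"hand":1}]}}

```text
t: 5.48
eef_pos: [0.5623, -0.0209, 0.2622]
ee_rot: [-3.136, -0.001, -1.169]
force: [-0.2, 0.6, -1.3]
width: 0.0006
gripper_force: 0.0
```

```bash
python3 -c "
from h import *
s=arm.get_state();Rt=R.from_euler('xyz',s['ee_rot']).as_matrix()
c,T,im,d=snap('scene','s5.png');P=cloud(d,c,T);Q=(P-s['eef_pos'])@Rt
np.savez('s5.npz',Q=Q,im=im,d=d)
m=(d>0)&(abs(Q[...,0])<.03)&(abs(Q[...,1])<.11)&(Q[...,2]<.03)&(Q[...,2]>-.13)
vs,us=np.where(m);print(s['eef_pos'],vs.min(),vs.max(),us.min(),us.max())
q=Q[m]
for z in np.arange(-.06,.03,.006):
  k=q[(q[:,2]>=z)&(q[:,2]<z+.006)]
  if len(k):print(round(z,3),len(k),k.min(0).round(3)[:2],k.max(0).round(3)[:2])
cv2.imwrite('pics/s5c.png',cv2.resize(im[130:330,280:480,::-1],(600,600),interpolation=cv2.INTER_NEAREST))
c,T,im,d=snap('wrist','w5.png');P=cloud(d,c,T);np.savez('w5.npz',P=P,d=d,im=im)
"
```

```text
[ 0.56228627 -0.02087799  0.26223695] 116 203 333 440
-0.06 34 [ 0.002 -0.002] [0.013 0.021]
-0.054 53 [-0.001 -0.015] [0.013 0.022]
-0.048 46 [-0.002 -0.014] [0.012 0.019]
-0.042 55 [-0.002 -0.016] [0.013 0.019]
-0.036 56 [-0.003 -0.014] [0.012 0.019]
-0.03 59 [-0.005 -0.014] [0.012 0.018]
-0.024 20 [-0.006 -0.015] [0.011 0.017]
```

View pics/s5c.png

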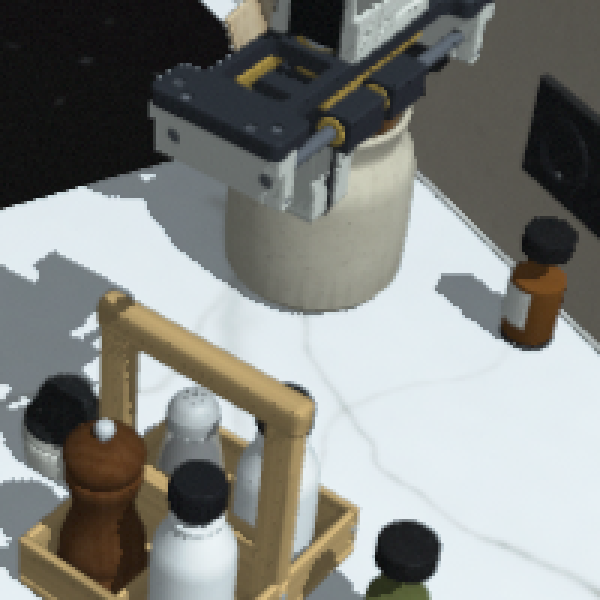

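The fingertips (around (320,215) in the crop) sit in the cloud about 2 cm behind the reported TCP rather than 14 mm ahead of it. I'll pin that offset down.

```bash
python3 -c "
from h import *
z=np.load('s5.npz');Q=z['Q'];d=z['d']
m=(d>0)&(abs(Q[...,0])<.06)&(abs(Q[...,1])<.12)&(Q[...,2]<.03)&(Q[...,2]>-.16)
q=Q[m]
for y in np.arange(-.12,.12,.01):
  k=q[(q[:,1]>=y)&(q[:,1]<y+.01)]
  if len(k): i=k[:,2].argmax();print(round(y,2),len(k),k[i].round(4),k.min(0).round(3),np.sort(k[:,2])[-5:].round(4))
w5=np.load('w5.npz');c=arm.camera_params('wrist');Tw=np.array(c['tool_from_camera']);q=cloud(w5['d'],c,Tw)
for v in range(262,340,6): print(v,[q[v,u].round(3).tolist() for u in (306,311,323,328)])
"
```

```text
-0.1 52 [ 0.0388 -0.0914 -0.1096] [-0.001 -0.096 -0.129] [-0.1144 -0.1141 -0.112  -0.1116 -0.1096]
-0.09 208 [ 0.0126 -0.0803 -0.0854] [ 0.001 -0.09  -0.129] [-0.0857 -0.0857 -0.0855 -0.0855 -0.0854]
-0.08 213 [ 0.026  -0.08   -0.0856] [ 0.004 -0.08  -0.129] [-0.0874 -0.087  -0.0866 -0.0857 -0.0856]
-0.07 106 [ 0.0314 -0.0658 -0.0966] [ 0.013 -0.07  -0.129] [-0.0988 -0.0986 -0.0983 -0.0978 -0.0966]
-0.06 55 [ 0.0314 -0.0542 -0.0968] [ 0.021 -0.06  -0.154] [-0.0994 -0.0994 -0.0987 -0.0986 -0.0968]
-0.05 95 [ 0.0297 -0.0478 -0.0992] [ 0.021 -0.05  -0.154] [-0.1009 -0.1008 -0.1005 -0.0999 -0.0992]
-0.04 110 [ 0.0384 -0.0338 -0.0899] [ 0.021 -0.04  -0.157] [-0.0957 -0.0936 -0.0929 -0.092  -0.0899]
-0.03 159 [ 0.038  -0.0208 -0.0889] [ 0.021 -0.03  -0.155] [-0.0923 -0.0911 -0.0903 -0.0898 -0.0889]
-0.02 170 [ 0.011  -0.0123 -0.023 ] [ 0.009 -0.02  -0.157] [-0.0285 -0.0282 -0.0263 -0.0235 -0.023 ]
-0.01 290 [ 0.0078 -0.0037 -0.0183] [ 0.007 -0.01  -0.16 ] [-0.0248 -0.0241 -0.0225 -0.0199 -0.0183]
-0.0 202 [ 0.0099  0.0051 -0.0204] [-0.019  0.    -0.16 ] [-0.0241 -0.0237 -0.0235 -0.0213 -0.
[... 1527 characters left out ...]
11, -0.004, -0.039], [0.011, -0.002, -0.04], [0.011, 0.003, -0.04], [0.011, 0.005, -0.039]]
304 [[0.011, -0.004, -0.045], [0.011, -0.002, -0.044], [0.01, 0.003, -0.043], [0.008, 0.005, -0.038]]
310 [[0.011, -0.004, -0.05], [0.011, -0.002, -0.05], [0.011, 0.003, -0.049], [0.033, 0.003, -0.093]]
316 [[0.011, -0.003, -0.054], [0.011, -0.002, -0.055], [0.011, 0.003, -0.055], [0.032, 0.003, -0.094]]
322 [[0.033, -0.002, -0.1], [0.033, -0.001, -0.099], [0.033, 0.002, -0.099], [0.033, 0.003, -0.099]]
328 [[0.033, -0.002, -0.101], [0.032, -0.001, -0.1], [0.032, 0.002, -0.101], [0.033, 0.003, -0.101]]
334 [[0.031, -0.002, -0.102], [0.031, -0.001, -0.101], [0.031, 0.002, -0.102], [0.031, 0.003, -0.1]]
```

Both cameras agree: the tips are 18.5 mm behind the reported TCP and the body starts 83 mm behind it. The 65 mm between them fits the text, so only the reported TCP is shifted. Cap contact should come at TCP z of about 0.120, and home at about 0.1115.

Emit:
{"api": "move_arm", "payload": {"rows": [{"translation":[0,0,4],"rot":[0,0,0],"hand":1},{"translation":[0,0,8],"rot":[0,0,0],"hand":1},{"translation":[0,0,11],"rot":[0,0,0],"hand":1},{"translation":[0,0,13.2],"rot":[0,0,0],"hand":1},{"translation":[0,0,13.7],"rot":[0,0,0],"hand":1},{"translation":[0,0,14],"rot":[0,0,0],"hand":1},{"translation":[0,0,14.2],"rot":[0,0,0],"hand":1},{"translation":[0,0,14.3],"rot":[0,0,0],"hand":1}]}}

```text
t: 6.25
eef_pos: [0.562, -0.0211, 0.1178]
ee_rot: [-3.14, -0.001, -1.168]
force: [-0.9, -0.0, 7.4]
width: 0.0002
gripper_force: 3.4
```

Contact: 7.4 N, as expected. I'll keep pushing until it's home.

Emit:
{"api": "move_arm", "payload": {"rows": [{"translation":[0,0,0.2],"rot":[0,0,0],"hand":1},{"translation":[0,0,0.4],"rot":[0,0,0],"hand":1},{"translation":[0,0,0.5],"rot":[0,0,0],"hand":1},{"translation":[0,0,0.6],"rot":[0,0,0],"hand":1},{"translation":[0,0,0.6],"rot":[0,0,0],"hand":1}]}}

```text
t: 6.67
eef_pos: [0.5621, -0.0211, 0.1125]
ee_rot: [-3.139, -0.001, -1.168]
force: [-0.8, -0.6, 5.4]
width: 0.0006
gripper_force: 2.6
```

Emit:
{"api": "move_arm", "payload": {"rows": [{"translation":[0,0,0.1],"rot":[0,0,0],"hand":1},{"translation":[0,0,0.2],"rot":[0,0,0],"hand":1},{"translation":[0,0,0.3],"rot":[0,0,0],"hand":1},{"translation":[0,0,0.3],"rot":[0,0,0],"hand":1}]}}

```text
t: 7.0
eef_pos: [0.5638, -0.0211, 0.1119]
ee_rot: [-3.135, -0.003, -1.167]
force: [-3.5, 0.2, 17.6]
width: 0.0004
gripper_force: 9.6
```

Force jumped to 17.6 N with z stalled, so the first cap is home. Next I'll raise and cross to the second.

Emit:
{"api": "move_arm", "payload": {"rows": [{"translation":[0,0,-4],"rot":[0,0,0],"hand":1},{"translation":[0,0,-8.5],"rot":[0,0,0],"hand":1},{"translation":[0,0,-8.5],"rot":[0,0,0],"hand":1},{"translation":[0,-4,-8.5],"rot":[0,0,0],"hand":1},{"translation":[0,-8,-8.5],"rot":[0,0,0],"hand":1},{"translation":[0,-8,-8.5],"rot":[0,0,0],"hand":1},{"translation":[0,-8,-8.5],"rot":[0,0,0],"hand":1}]}}

```text
t: 7.58
eef_pos: [0.636, 0.011, 0.1921]
ee_rot: [-3.141, 0.0, -1.168]
force: [-0.2, 0.5, -0.2]
width: 0.0006
gripper_force: 0.0
```

```bash
python3 -c "
from h import *
plan([.4845,-.0535,.1115],-67.1)
c,T,im,d=snap('wrist','w6.png');P=cloud(d,c,T);g=im.max(-1)
for cc in((.56,-.019),(.484,-.053)):
    m=(d>0)&(np.hypot(P[...,0]-cc[0],P[...,1]-cc[1])<.022)&(P[...,2]>.12)&(P[...,2]<.152)&(g<90)
    q=P[m];print(len(q),np.percentile(q[:,2],[50,80,95]) if len(q) else '')
"
```

```text
t 7.58 pos [0.636  0.011  0.1921] rpy [-180.     0.   -66.9] F [-0.2  0.5 -0.2] w 0.0006 gf 0.0
cm [-0.   16.46  8.06] deg [-0.01  0.    0.17]
2027 [0.12944005 0.13012302 0.13067491]
717 [0.13637263 0.13694495 0.13751317]
```

Wrong y sign, but nothing was in the way, and cap 1 measures 0.130, so it's home. Correcting.

Emit:
{"api": "move_arm", "payload": {"rows": [{"translation":[0,4,-1],"rot":[0,0,0],"hand":1},{"translation":[0,8,-1],"rot":[0,0,0],"hand":1},{"translation":[0,12,-1],"rot":[0,0,0],"hand":1},{"translation":[0,16,-1],"rot":[0,0,0],"hand":1},{"translation":[0,16.5,0],"rot":[0,0,0],"hand":1},{"translation":[0,16.5,3],"rot":[0,0,0],"hand":1},{"translation":[0,16.5,6.3],"rot":[0,0,0],"hand":1},{"translation":[0,16.5,6.3],"rot":[0,0,0],"hand":1}]}}

```text
t: 8.3
eef_pos: [0.4783, -0.0552, 0.1254]
ee_rot: [3.136, 0.002, -1.17]
force: [-1.2, -0.2, 0.1]
width: 0.0001
gripper_force: 0.0
```

```bash
python3 -c "
from h import *
plan([.4845,-.0535,.1115],-67.1)"
```

```text
t 8.3 pos [ 0.4783 -0.0552  0.1254] rpy [ 1.797e+02  1.000e-01 -6.710e+01] F [-1.2 -0.2  0.1] w 0.0001 gf 0.0
cm [ 0.09 -0.65  1.39] deg [0.32 0.14 0.04]
```

Emit:
{"api": "move_arm", "payload": {"rows": [{"translation":[0,0,0],"rot":[0,0,0],"hand":1},{"translation":[0,0,0],"rot":[0,0,0],"hand":1}]}}

```text
t: 8.47
eef_pos: [0.4835, -0.0545, 0.131]
ee_rot: [-3.14, -0.001, -1.168]
force: [0.4, -0.3, 1.6]
width: 0.0005
gripper_force: 0.0
```

Emit:
{"api": "move_arm", "payload": {"rows": [{"translation":[0,-0.1,0.6],"rot":[0,0,0],"hand":1},{"translation":[0,-0.1,1.0],"rot":[0,0,0],"hand":1},{"translation":[0,-0.1,1.2],"rot":[0,0,0],"hand":1},{"translation":[0,-0.1,1.4],"rot":[0,0,0],"hand":1},{"translation":[0,-0.1,1.6],"rot":[0,0,0],"hand":1},{"translation":[0,-0.1,1.8],"rot":[0,0,0],"hand":1},{"translation":[0,-0.1,1.9],"rot":[0,0,0],"hand":1},{"translation":[0,-0.1,1.9],"rot":[0,0,0],"hand":1}]}}

```text
t: 9.13
eef_pos: [0.4846, -0.054, 0.1112]
ee_rot: [-3.14, -0.001, -1.168]
force: [-1.8, 0.1, 5.6]
width: 0.0005
gripper_force: 3.1
```

Emit:
{"api": "move_arm", "payload": {"rows": [{"translation":[0,0,0.1],"rot":[0,0,0],"hand":1},{"translation":[0,0,0.2],"rot":[0,0,0],"hand":1},{"translation":[0,0,0.3],"rot":[0,0,0],"hand":1},{"translation":[0,0,0.3],"rot":[0,0,0],"hand":1}]}}

```text
t: 9.47
eef_pos: [0.4871, -0.0541, 0.1112]
ee_rot: [-3.135, -0.003, -1.166]
force: [-4.3, 0.0, 27.0]
width: 0.0004
gripper_force: 13.8
```

27 N with z stalled at 0.1112, so the second cap is home too. Raising, opening, and centring over the rail.

Emit:
{"api": "move_arm", "payload": {"rows": [{"translation":[0,0,-4],"rot":[0,0,0],"hand":1},{"translation":[0,0,-8],"rot":[0,0,0],"hand":1},{"translation":[0,0,-10.5],"rot":[0,0,0],"hand":1},{"translation":[-1.5,-2,-10.5],"rot":[0,0,0],"hand":0},{"translation":[-3.5,-4.1,-10.5],"rot":[0,0,0],"hand":0},{"translation":[-3.5,-4.1,-10.5],"rot":[0,0,0],"hand":0},{"translation":[-3.5,-4.1,-10.5],"rot":[0,0,0],"hand":0},{"translation":[-3.5,-4.1,-10.5],"rot":[0,0,0],"hand":0}]}}

```text
t: 10.13
eef_pos: [0.5073, -0.0057, 0.2119]
ee_rot: [3.141, 0.0, -1.168]
force: [0.9, -0.6, -0.4]
width: 0.0282
gripper_force: 0.0
```

```bash
python3 -c "
from h import *
plan([.509,-.006,.139],-67.1)
c,T,im,d=snap('wrist','w7.png')
c,T,im,d=snap('top','t7.png');P=cloud(d,c,T);g=im.max(-1)
c2,T2,im2,d2=snap('scene','s7.png')
for n,T,P,im,d in(('top',T,P,im,d),('scene',T2,cloud(d2,c2,T2),im2,d2)):
  for cc in((.56,-.019),(.484,-.053)):
    m=(d>0)&(np.hypot(P[...,0]-cc[0],P[...,1]-cc[1])<.022)&(P[...,2]>.115)&(P[...,2]<.152)&(im.max(-1)<90)
    q=P[m];print(n,len(q),np.percentile(q[:,2],[50,80,95]) if len(q) else '')
w7=cv2.imread('pics/w7.png');cv2.imwrite('pics/c7.png',np.hstack([cv2.resize(w7,(440,330)),cv2.resize(im2[180:380,240:460,::-1],(360,330))]))
for l in('grip_rail',):
  for r in arm.pinpoint(l,'top'): print(l,r['p'],w(campose('top')[1],r['point']))
"
```

```text
t 10.13 pos [ 0.5073 -0.0057  0.2119] rpy [180.    0.  -66.9] F [ 0.9 -0.6 -0.4] w 0.0282 gf 0.0
cm [ 0.09 -0.15  7.29] deg [0.05 0.   0.18]
top 0 
top 116 [0.13081995 0.1320249  0.13352071]
scene 20 [0.12155272 0.1249293  0.12646863]
scene 322 [0.12836924 0.13017936 0.13127093]
grip_rail 0.94 [ 0.50919485 -0.00245267  0.17668608]
```

View pics/c7.png

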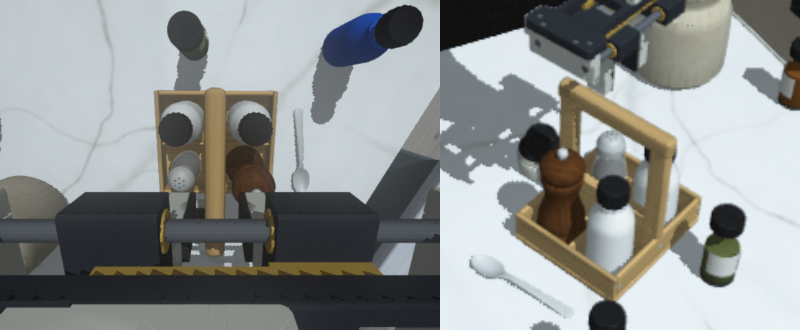

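The view shows both caps down, with no steel neck visible, and the rail at column ~215 centred between the opening fingers. Both caps measure about 0.130–0.131. I'll finish opening, then descend onto the rail.

Emit:
{"api": "move_arm", "payload": {"rows": [{"translation":[0.1,-0.1,0],"rot":[0,0,0.2],"hand":0},{"translation":[0.1,-0.1,0],"rot":[0,0,0.2],"hand":0},{"translation":[0.1,-0.1,0],"rot":[0,0,0.2],"hand":0},{"translation":[0.1,-0.1,0],"rot":[0,0,0.2],"hand":0},{"translation":[0.1,-0.1,2],"rot":[0,0,0.2],"hand":0},{"translation":[0.1,-0.1,4],"rot":[0,0,0.2],"hand":0},{"translation":[0.1,-0.1,6],"rot":[0,0,0.2],"hand":0},{"translation":[0.1,-0.1,7.3],"rot":[0,0,0.2],"hand":0}]}}

```text
t: 11.0
eef_pos: [0.5081, -0.0065, 0.1375]
ee_rot: [3.14, 0.0, -1.172]
force: [-0.5, -0.1, 0.6]
width: 0.0872
gripper_force: 0.0
```

Emit:
{"api": "move_arm", "payload": {"rows": [{"translation":[0,0,0],"rot":[0,0,0],"hand":0.5},{"translation":[0,0,0],"rot":[0,0,0],"hand":0.7},{"translation":[0,0,0],"rot":[0,0,0],"hand":0.7},{"translation":[0,0,0],"rot":[0,0,0],"hand":0.7}], "squeeze": 45}}

```text
t: 11.33
eef_pos: [0.5097, -0.0061, 0.1404]
ee_rot: [-3.14, -0.0, -1.172]
force: [-0.3, 0.1, 1.2]
width: 0.0661
gripper_force: 0.0
```

Emit:
{"api": "move_arm", "payload": {"rows": [{"translation":[0,0,0.2],"rot":[0,0,0],"hand":1},{"translation":[0,0,0.2],"rot":[0,0,0],"hand":1},{"translation":[0,0,0.2],"rot":[0,0,0],"hand":1},{"translation":[0,0,0.2],"rot":[0,0,0],"hand":1},{"translation":[0,0,0.2],"rot":[0,0,0],"hand":1},{"translation":[0,0,0.2],"rot":[0,0,0],"hand":1},{"translation":[0,0,0.2],"rot":[0,0,0],"hand":1},{"translation":[0,0,0.2],"rot":[0,0,0],"hand":1}], "squeeze": 45}}

```text
t: 12.0
eef_pos: [0.5094, -0.0061, 0.1373]
ee_rot: [-3.141, -0.0, -1.172]
force: [2.7, 0.4, -1.9]
width: 0.0177
gripper_force: 45.0
```

Gripped at 45 N with a width of 17.7 mm, which matches the 18 mm rail. First a small lift to check the load and balance.

Emit:
{"api": "move_arm", "payload": {"rows": [{"translation":[0,0,-0.3],"rot":[0,0,0],"hand":1},{"translation":[0,0,-0.6],"rot":[0,0,0],"hand":1},{"translation":[0,0,-1.0],"rot":[0,0,0],"hand":1},{"translation":[0,0,-1.4],"rot":[0,0,0],"hand":1},{"translation":[0,0,-1.6],"rot":[0,0,0],"hand":1},{"translation":[0,0,-1.6],"rot":[0,0,0],"hand":1}]}}

```text
t: 12.5
eef_pos: [0.5092, -0.0062, 0.1537]
ee_rot: [-3.141, -0.0, -1.172]
force: [-0.5, 0.1, -8.1]
width: 0.0179
gripper_force: 45.0
```

```bash
cat > tilt.py <<'E'
from h import *
s=arm.get_state();print(s['eef_pos'],s['ee_rot'],s['force'].round(2),s['moment'].round(3),s['width'],s['gripper_force'])
u=np.array([-.389,.921])
for n in('scene','top'):
  c,T,im,d=snap(n,'l_%s_%d.png'%(n,s['t']*10));P=cloud(d,c,T);r=P[...,:2]-np.array([.509,-.005])
  a=r@u;b=r@np.array([.921,.389])
  z=s['eef_pos'][2]-.1373
  m=(d>0)&(abs(b)<.004)&(abs(a)<.085)&(abs(P[...,2]-.188-z)<.02)
  print(n,m.sum(),'slope',np.polyfit(a[m],P[...,2][m],1).round(4),a[m].min(),a[m].max())
  for l in('carrier','grip_rail'):
    for x in arm.pinpoint(l,n)[:1]: print(l,w(T,x['point']).round(3))
E
python3 tilt.py
```

```text
[ 0.50915287 -0.00623078  0.15373041] [-3.14080851e+00 -3.34993917e-05 -1.17209656e+00] [-0.53  0.09 -8.14] [ 0.019 -0.242  0.028] 0.01789651672478711 44.99747335910797
scene 129 slope [0.1084 0.2079] -0.07698255760946406 -0.016093446062061117
carrier [ 0.507 -0.005  0.019]
grip_rail [ 0.505 -0.007  0.196]
top 125 slope [-0.04    0.2069] 0.016170632179171623 0.07447047710925812
carrier [ 0.509 -0.004  0.017]
```

```bash
python3 -c "
from h import *
u=np.array([-.389,.921])
for n,lo,hi in(('scene',-.077,-.016),('top',.016,.0745)):
  z=np.load(n+'1.npz');P=z['P'];r=P[...,:2]-np.array([.509,-.005]);a=r@u;b=r@np.array([.921,.389])
  for q,h in((P,.188),):
    m=(z['d']>0)&(abs(b)<.004)&(a>lo)&(a<hi)&(abs(P[...,2]-h)<.02);print(n,m.sum(),np.polyfit(a[m],P[...,2][m],1))
import glob
for f in sorted(glob.glob('pics/l_*')): print(f)
a=cv2.imread('pics/l_scene_125.png')[160:400,220:480];b=cv2.imread('pics/l_top_125.png')[140:380,220:480]
cv2.imwrite('pics/l1.png',cv2.resize(np.hstack([a,b]),(780,360)))
"
```

```text
scene 128 [0.10218177 0.19142978]
top 154 [-0.04608931  0.19068484]
pics/l_scene_125.png
pics/l_top_125.png
```

View pics/l1.png

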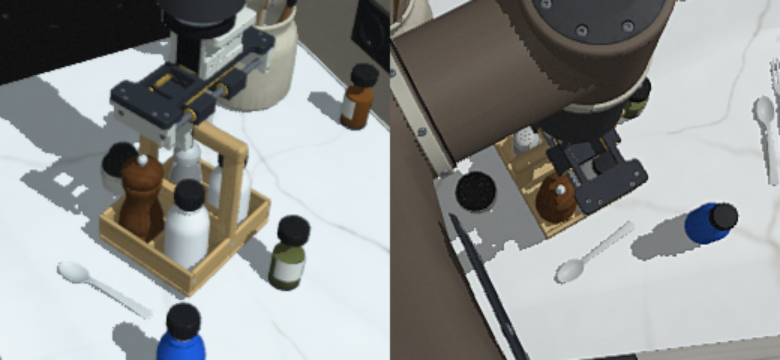

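The slopes match the pre-lift ones to within 0.006 rad, and the picture shows the carrier level at about 1.6 cm up with everything standing in it. Now the smooth lift to 10 cm.

Emit:
{"api": "move_arm", "payload": {"rows": [{"translation":[0,0,-0.7],"rot":[0,0,0],"hand":1},{"translation":[0,0,-1.8],"rot":[0,0,0],"hand":1},{"translation":[0,0,-3.1],"rot":[0,0,0],"hand":1},{"translation":[0,0,-4.5],"rot":[0,0,0],"hand":1},{"translation":[0,0,-5.9],"rot":[0,0,0],"hand":1},{"translation":[0,0,-7.2],"rot":[0,0,0],"hand":1},{"translation":[0,0,-8.1],"rot":[0,0,0],"hand":1},{"translation":[0,0,-8.5],"rot":[0,0,0],"hand":1}]}}

```text
t: 13.47
eef_pos: [0.5096, -0.0062, 0.24]
ee_rot: [-3.139, -0.0, -1.172]
force: [0.2, -1.1, -9.2]
width: 0.0178
gripper_force: 45.0
```

Emit:
{"api": "move_arm", "payload": {"rows": [{"translation":[0,0,0],"rot":[0,0,0],"hand":1},{"translation":[0,0,0],"rot":[0,0,0],"hand":1},{"translation":[0,0,0],"rot":[0,0,0],"hand":1},{"translation":[0,0,0],"rot":[0,0,0],"hand":1},{"translation":[0,0,0],"rot":[0,0,0],"hand":1},{"translation":[0,0,0],"rot":[0,0,0],"hand":1}]}}

```text
t: 13.97
eef_pos: [0.5087, -0.0064, 0.2377]
ee_rot: [3.141, 0.0, -1.172]
force: [-0.9, -1.7, -9.5]
width: 0.0178
gripper_force: 45.0
```

```bash
python3 tilt.py; python3 -c "
import cv2,glob,numpy as np
f=sorted(glob.glob('pics/l_scene*'))[-1];print(f)
cv2.imwrite('pics/l2.png',cv2.resize(cv2.imread(f)[120:400,220:500],(560,560)))"
```

```text
[ 0.50874437 -0.00635734  0.23772644] [ 3.14073700e+00  8.62292003e-05 -1.17214948e+00] [-0.89 -1.66 -9.5 ] [ 0.09  -0.09   0.005] 0.017792775414598602 44.99763071537018
scene 144 slope [0.0786 0.2908] -0.0772318481380975 -0.009427814532712655
carrier [ 0.507 -0.002  0.101]
grip_rail [ 0.505 -0.006  0.281]
top 157 slope [-0.0433  0.2919] 0.0146800478240494 0.07447575758362407
carrier [ 0.509 -0.003  0.106]
pics/l_scene_139.png
```

View pics/l2.png

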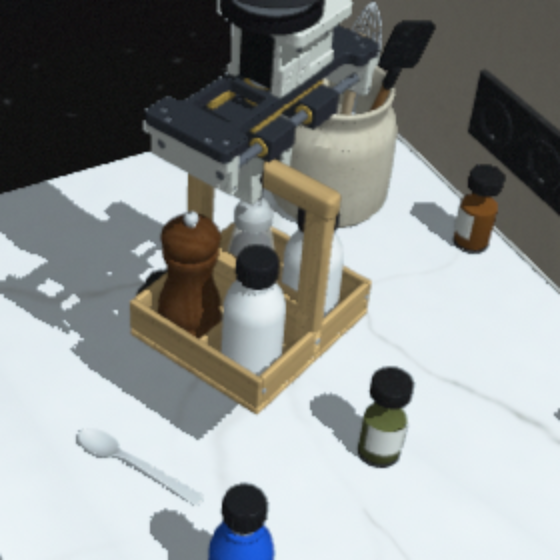

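The carrier hangs level at about 10 cm with all four items standing in it, both caps down (near one at (258,265)), and the bystanders untouched. Load is 9.5 N and grip 45 N. Handing in.

```bash
python3 -c "
from station import arm
print(arm.job_done())"
```

```text
the job is handed in; nothing more can be done
None
```

Both caps are pushed home, and the loaded carrier is held level about 10 cm above the worktop by its rail; the job is handed in, but no verdict came back.

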